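Reset the brake of a decorating turntable

ROBOT

A 6-joint arm with a two-finger parallel gripper is mounted at the origin on the work surface. World frame = base frame: x ahead of the robot, y to its left, z up, the work surface at z = 0. Lengths are in m, angles in rad, forces in N, time in s.
With the tool pointing down it reaches from about 0.25 to 0.775 m from the base axis. Payload 8.9 kg.
Tool frame: the origin (TCP) lies at the very end of the fingers, on their centre line; the grasp point (between the pads) lies 19 mm behind it; z points along the fingers, y is the direction in which the jaws open and shut (so a half turn about z gives the same grasp; the last joint's range is limited). The gripper opens to 85 mm and grips with 20 to 120 N. Pads are 22 mm wide; open, the fingers measure 114 mm over their backs; the gripper's body (76 mm by 85 mm) begins 54 mm behind the grasp point. The pads swing forward as they close: fully open they stand 13 mm farther back than shut.
Start: joints at [1.099, 0.291, -0.153, 1.127, 0, 1.431], TCP at [0.172, 0.496, 0.231] pointing down, gripper open.
Joint ranges: [-2.52, 2.52], [-0.91, 1.74], [-1.3, 1.37], [-1.96, 2.02], [-1.52, 1.47], [-3.14, 3.14]. Speed limits (rad/s): [2.22, 2.22, 2.79, 3.14, 3.14, 3.14].

INTERFACE

Orientations are given as a 3x3 rotation matrix whose columns are the frame's x, y, z axes.
In Python, from station import state, cams, sign_off, models gives the robot as it stands.
- The arm moves only by the tool step_arm, never from a script. Its argument "steps" is one flat list of numbers, 7 for each row, row after row: the shift along the tool's x, y, z in mm, then the turn, a rotation vector about the tool's x, y, z in degrees, then the opening, from -1 (shut) to 1 (fully open). A call has exactly 10 rows; each row is the pose to reach, as a shift and turn from the pose commanded when the call began, along the tool's axes at that moment; what a row does not reach only later rows make up. A row lasts 1/10 s, in which the tool goes at most 50 mm and 8.59 degrees, less where a joint would pass 70% of its speed; a pose out of reach is approached as far as the arm can. A call with a gripper value outside its range is refused whole. The fingers move at their own pace and stop on an object; "force" is the grip in N (left out, the last holds). Time passes only in rows, so rows that repeat a pose let the fingers close, or fill a call up. It gives the time, the measured TCP pose, the force and the opening at its end, in the units of the state.
- state(): the state, without advancing time (a new reading comes with each control period).
- cams.get_image(name): name is "scene" or "top" or "wrist"; returns the picture (420x560x3 uint8, blue, green, red); there is no depth.
- cams.camera_params(name): a dict with "fx", "fy", "cx", "cy" (pixels), "rvec" (rotation vector, rad) and "tvec" (3), from world to camera coordinates, as OpenCV has them; the wrist camera has in their place "mount" (4x4, takes a point from camera to tool coordinates, whose origin is the TCP and whose axes are the flange's). Camera axes: x right, y down, z forward; pixel columns grow to the right and rows downward; lengths in m; the calibration is good to about 2 mm. The wrist camera is an equidistant fisheye: a pixel r from the principal point sees the ray r / f radians off the axis. A picture is of the moment at which its call begins: read the wrist's pose just before it. camera_params takes no time and is no camera call.
- sign_off(): hands the job in, once; it reports no verdict.
Trained networks look in the newest picture that a camera, given by its name, has taken for a name from the list of things; names that differ only in an ending like _2 or _b are one class to them, and where a whole thing is asked for, a point or a joint stands for the part that bears it (a point fixed in the world has none). Each returns a list of dicts, best first, with "confidence" (0 to 1); they miss things now and then, are a little off and sometimes report something else, mostly with a low value. They report only what shows in the picture. A call takes as long as a camera call.
- models.cut_out(camera, name): "pixels" (420x560 bool, what is visible of it) and "extent" ([left, top, right, bottom] in pixels, round what is visible of it).
- models.place_of(camera, name): "point" ([column, row] in pixels: a listed point, or the origin of a listed thing).
The state is a dict: "clock": time; "joint_positions": joint angles; "dq": joint speeds; "joint_efforts": joint torques, N m; "position": TCP position; "tcp_rot": TCP orientation; "wrist_force": force on the tool from outside, world axes, zero at the start; "moment": the same for the moment, N m; "opening": finger opening in m.
Only numpy, scipy, OpenCV 4.12 (cv2) and the standard library are available. Lean on these libraries where they do the work, as an engineer would, in place of code of your own. Each camera call takes 0.05 s, during which the arm holds its last target.

TASK

Set the brake of the decorating turntable: slacken the hexagonal lock ring until it no longer clamps, turn the bar-shaped adjuster above it until its nose points at the long raised mark, then retighten the lock ring until turning it takes about half a newton metre, and no more. Do not force the adjuster while it is locked, and leave the figure, the tin and the brush where they are.

Things in the scene. Friction and masses are not known exactly. Their poses are not given: they have to be found in the camera images.
- ring_centre (a point): Centre of the lock ring, a dark steel hexagon prism 54 mm across flats, 62 mm across corners, from 45 to 67 mm above the bench; this point at 56 mm, on the upright axis that ring and adjuster share. Its x axis is the normal of one pair of flats (flats repeat every 60 degrees) and turns with the ring; z up. The boss under it is 48 mm wide.
- lock_ring (a joint): Angle of the lock ring, rad: 0 at the start, clamped to an unknown degree; positive = anticlockwise from above = slackening. The clamp lets go between 0.05 and 1.1 (a quarter turn always frees it); loose, it turns with about 0.05 N m. It stays where it is left, at constant height. The seat height differs each time, so the angle does not tell how tight it is.
- adjuster (a joint): Angle of the adjuster, rad: 0 = its nose points exactly at the long mark; positive = anticlockwise from above; starts at 0.55 to 1.3, limits +-1.6. Free, it drags about 0.08 N m; while clamped it must not be turned.
- bar_centre (a point): Middle of the adjuster's aluminium bar grip above the lock ring: 36 mm long, 12 mm thick, 25 mm high (71 to 96 mm above the bench), this point at 83.5 mm, 1 mm behind the shared axis. Its x axis runs along the bar towards the nose (a small low tip) and turns with the adjuster; z up.
- nose (a point): Tip of the adjuster's nose, 23 mm from the shared axis, 74 mm above the bench.
- mark (a point): Inner end of the long raised mark, a steel rib 34 mm long, 6 mm wide and 5 mm high that points at the shared axis from 46 mm away on the green base plate (other marks are short and thin).
- turntable: Green cast base, fixed to the bench: 170 x 170 mm plate, 12 mm thick, centred on the shared axis; origin on that axis at bench level, x towards the long mark, z up. At its +y side, 210 mm away, a round wooden turntable of 170 mm diameter, top 60 mm high. Its place and turn differ each time.
- plate: Thin brass pressure plate, 53 mm wide, under the ring; not handled. Once it seats, the torque to turn the ring clockwise climbs about 0.75 N m per rad: 0.33 to 0.62 N m (28 to 52 N on the plate) is a good clamp, 0.85 N m (75 N) is overtightened. After a large step the arm swings back and the torque felt at rest is up to 0.2 N m too low; after steps of 0.02 rad it is true.
- figure: Small gilded rabbit figure, 52 mm across the base and 120 mm high, standing loose on the wooden turntable; origin under its base. Leave alone.
- tin: Plain metal tin, 68 mm diameter, 85 mm high, standing beside the base; origin under it. Leave alone.
- brush: Wooden-handled brush lying beyond the base; leave alone.

How it is judged:
On the way, in this order (a step that is already met when the one before it is completed fails the run):
1. the lock ring is slackened so that the plate no longer clamps, the adjuster still where it was (contact force between plate and anything else below 1 N and value of joint lock_ring above 0.05 rad and distance of nose from where it was at the start of the episode below 0.006 m), for 0.2 s.
2. with the ring slack, the adjuster's nose is at the long mark (within 0.14 rad) (contact force between plate and anything else below 1 N and value of joint adjuster between -0.14 and 0.14 rad), for 0.2 s.
3. the lock ring clamps the adjuster again with more than 28 N (contact force between plate and anything else above 28 N), for 0.2 s.
At the end, for the whole second after the job is handed in: The adjuster's nose is within 0.14 rad (8 degrees) of the long mark, the lock ring clamps it with 28 to 52 N (turned up to about 0.33 to 0.62 N m), both at rest; figure, tin and brush within 20 mm of where they stood (contact force between plate and anything else between 28 and 52 N and value of joint adjuster between -0.14 and 0.14 rad and velocity of joint lock_ring between -0.05 and 0.05 rad/s and velocity of joint adjuster between -0.05 and 0.05 rad/s and distance of each of figure, tin, brush from where it was at the start of the episode below 0.02 m); the robot touches nothing.
It fails at once if the lock ring is overtightened: clamp force above 75 N (contact force between plate and anything else above 75 N).
It fails at once if the figure, the tin or the brush is pushed more than 20 mm (distance of any of figure, tin, brush from where it was at the start of the episode above 0.02 m).
It also fails if it takes over 67 s, if anything falls off the work surface, if the arm or the gripper's body presses on something with over 40 N, if the wrist force passes 120 N, or if a joint passes its speed limit or range.

## Working session

There is one attempt and no reset: what is moved stays moved. The work goes in short steps, Python scripts to look and compute and a tool call to move; the robot and the scene stay as the last step left them, time stands still between calls to the robot, and variables do not carry over. Pictures are saved under pics/ and viewed, and the job is handed in when it is done.

Besides the shell and the picture viewer there is one more tool, called after "Request:" by a JSON object that holds its "fn" and its "kwargs", one argument or row to a line. step_arm: Moves the arm, as the interface text tells. Its arguments: {"type":"object","properties":{"steps":{"type":"array","items":{"type":"number"}},"force":{"type":"number"}},"required":["steps"]}

```bash
ls; mkdir -p pics
cat > h.py <<'E'
import numpy as np, cv2
from station import state, cams, sign_off, models
def cam(name):
    p=cams.camera_params(name)
    K=np.array([[p['fx'],0,p['cx']],[0,p['fy'],p['cy']],[0,0,1]])
    return p,K
def ray(name,px):
    p,K=cam(name); R=cv2.Rodrigues(np.array(p['rvec'],float))[0]; t=np.array(p['tvec'],float).ravel()
    d=R.T@np.linalg.inv(K)@np.array([px[0],px[1],1.0]); o=-R.T@t
    return o,d/np.linalg.norm(d)
def onz(name,px,z):
    o,d=ray(name,px); return o+d*(z-o[2])/d[2]
def proj(name,P):
    p,K=cam(name); return cv2.projectPoints(np.array(P,float).reshape(-1,1,3),np.array(p['rvec'],float),np.array(p['tvec'],float),K,None)[0].reshape(-1,2)
def wray(px,s):
    p=cams.camera_params('wrist'); M=np.array(p['mount'])
    u=np.array([(px[0]-p['cx'])/p['fx'],(px[1]-p['cy'])/p['fy']]); th=np.linalg.norm(u)
    d=np.array([*(np.sin(th)*u/max(th,1e-9)),np.cos(th)])
    R=np.array(s['tcp_rot']);o=R@M[:3,3]+np.array(s['position'])
    return o,R@M[:3,:3]@d
def wonz(px,z,s):
    o,d=wray(px,s); return o+d*(z-o[2])/d[2]
E
python3 - <<'E'
from h import *
np.set_printoptions(precision=4,suppress=True)
s=state();print(s)
for c in ['scene','top','wrist']:
    s=state();im=cams.get_image(c);cv2.imwrite(f'pics/{c}0.png',im);print(c,cams.camera_params(c))
    for n in ['ring_centre','bar_centre','nose','mark','turntable','figure','tin','brush']:
        r=models.place_of(c,n)
        for q in r[:2]:
            z={'ring_centre':.056,'bar_centre':.0835,'nose':.074,'mark':.017,'turntable':0,'figure':.06,'tin':0,'brush':0}[n]
            P=wonz(q['point'],z,s) if c=='wrist' else onz(c,q['point'],z)
            print(c,n,q['confidence'],q['point'],P)
print(state()['clock'])
E
```

```text
pics
{'clock': 0.0, 'joint_positions': array([ 1.0987,  0.2913, -0.1541,  1.1267, -0.    ,  1.4315]), 'dq': array([ 0.0011, -0.0006, -0.0012, -0.0012, -0.0001, -0.    ]), 'joint_efforts': array([ -0.0008, -53.7144,  33.1366,   0.0159,  -0.0002,   0.    ]), 'position': array([0.1713, 0.4958, 0.2307]), 'tcp_rot': array([[-0.9451,  0.3267, -0.0006],
       [ 0.3267,  0.9451, -0.0012],
       [ 0.0002, -0.0013, -1.    ]]), 'wrist_force': array([ 0.1442, -0.4847, -0.532 ]), 'moment': array([0.0199, 0.0076, 0.0089]), 'opening': 0.08562158937380401}
scene {'fx': 475.07460132577194, 'fy': 475.07460132577194, 'cx': 292.0549323535946, 'cy': 204.535486014226, 'rvec': array([ 1.0342,  2.4056, -1.0973]), 'tvec': array([ 0.4322, -0.2558,  1.5495])}
scene ring_centre 0.62 [270.1, 181.9] [ 0.5889 -0.1111  0.056 ]
scene ring_centre 0.38 [238.5, 169.6] [ 0.6101 -0.2141  0.056 ]
scene nose 0.41 [267.4, 182.7] [ 0.6108 -0.097   0.074 ]
scene mark 0.98 [256.4, 199.3] [ 0.6328 -0.1212  0.017 ]
scene turntable 0.9 [271.0, 197.6] [ 0.5884 -0.1123  0.    ]
scene turntable 0.65 [270.6, 170.7] [ 0.5052 -0.2001
[... 596 characters left out ...]
  0.074 ]
top mark 0.85 [333.2, 208.9] [ 0.6392 -0.1118  0.017 ]
top turntable 0.91 [331.8, 227.4] [ 0.5972 -0.1113  0.    ]
top figure 0.68 [238.2, 213.7] [0.6236 0.103  0.06  ]
top tin 0.94 [398.6, 239.0] [ 0.5711 -0.268   0.    ]
top tin 0.48 [240.8, 215.3] [0.6238 0.1012 0.    ]
top brush 0.98 [353.3, 163.9] [ 0.7478 -0.163   0.    ]
top brush 0.68 [331.6, 209.6] [ 0.6388 -0.111   0.    ]
wrist {'fx': 325.19226210127806, 'fy': 325.19226210127806, 'cx': 279.3640867764896, 'cy': 210.5302517435426, 'mount': array([[-0.0008, -0.947 , -0.3213,  0.0824],
       [ 1.    , -0.0009,  0.    , -0.001 ],
       [-0.0003, -0.3213,  0.947 , -0.1427],
       [ 0.    ,  0.    ,  0.    ,  1.    ]])}
1.35
```

Run:
```python
import cv2
a=cv2.imread('pics/scene0.png');b=cv2.imread('pics/top0.png')
cv2.imwrite('pics/s1.png',cv2.resize(a[130:270,180:380],None,fx=4,fy=4,interpolation=cv2.INTER_CUBIC))
cv2.imwrite('pics/t1.png',cv2.resize(b[150:290,210:410],None,fx=4,fy=4,interpolation=cv2.INTER_CUBIC))
```

```text
(no output)
```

View pics/s1.png

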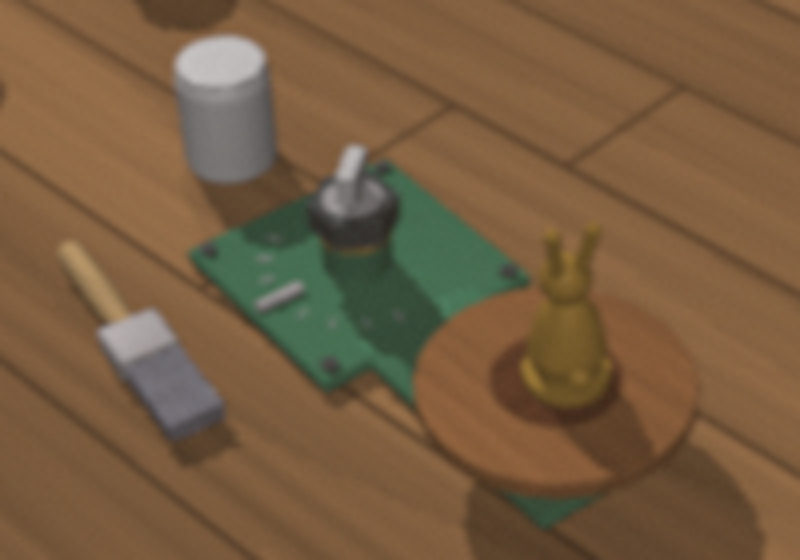

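View pics/t1.png

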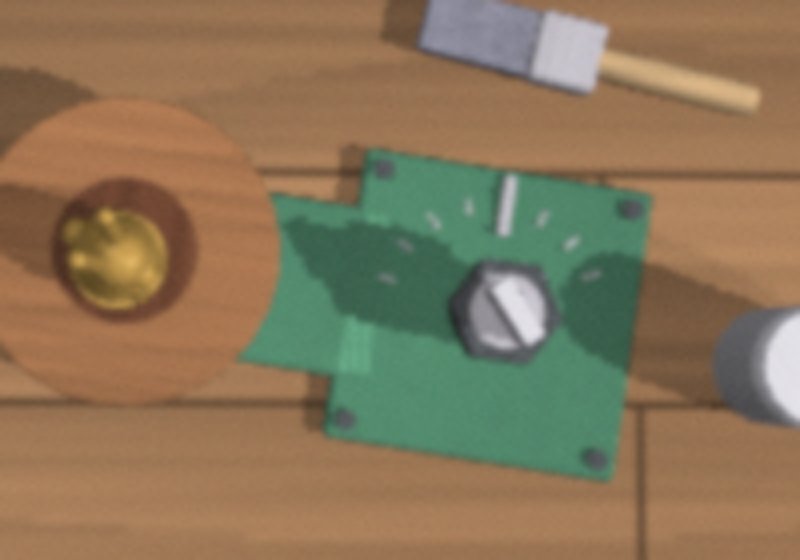

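View pics/wrist0.png

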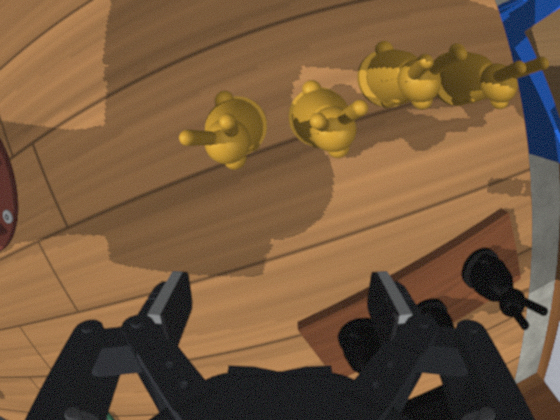

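The top view shows the bar's nose pointing up-left at crop (490,280) and the long mark at crop (508,205). The axis is near (0.595, -0.112), with the figure on the wooden disc and the tin to the right, both clear of the path. I'll move above the ring to get a close view.

Request:
{"fn": "step_arm", "kwargs": {
  "steps": [-40,-29,0,0,0,0,1,-80,-58,0,0,0,0,1,-120,-88,0,0,0,0,1,-160,-117,0,0,0,0,1,-200,-146,0,0,0,0,1,-240,-175,0,0,0,0,1,-280,-204,0,0,0,0,1,-320,-234,0,0,0,0,1,-360,-263,0,0,0,0,1,-400,-292,0,0,0,0,1]
}}

```text
clock: 2.35
position: [0.4551, 0.0876, 0.2316]
tcp_rot: [[-0.945, 0.327, 0.001], [0.327, 0.945, 0.0], [-0.001, 0.0, -1.0]]
wrist_force: [0.2, 1.1, 0.6]
opening: 0.0854
```

Request:
{"fn": "step_arm", "kwargs": {
  "steps": [-40,-29,0,0,0,0,1,-80,-58,0,0,0,0,1,-120,-88,0,0,0,0,1,-160,-117,0,0,0,0,1,-185,-135,10,0,0,0,1,-198,-144,30,0,0,0,1,-198,-144,40,0,0,0,1,-198,-144,40,0,0,0,1,-198,-144,40,0,0,0,1,-198,-144,40,0,0,0,1]
}}

```text
clock: 3.35
position: [0.5944, -0.1104, 0.1925]
tcp_rot: [[-0.945, 0.326, 0.001], [0.326, 0.945, -0.0], [-0.001, 0.0, -1.0]]
wrist_force: [0.3, 0.5, 0.6]
opening: 0.0855
```

Run:
```python
from h import *
np.set_printoptions(precision=4,suppress=True)
s=state();im=cams.get_image('wrist');cv2.imwrite('pics/w1.png',im)
print(s['clock'],s['joint_positions'],s['position'],s['tcp_rot'],s['wrist_force'],s['moment'])
Z={'ring_centre':.056,'bar_centre':.0835,'nose':.074,'mark':.017,'turntable':0}
for n in Z:
    for q in models.place_of('wrist',n)[:2]:
        print(n,q['confidence'],q['point'],wonz(q['point'],Z[n],s))
```

```text
3.35 [-0.3046  0.4632  0.0016  1.1079  0.0001  0.0271] [ 0.5944 -0.1104  0.1925] [[-0.9455  0.3256  0.0013]
 [ 0.3256  0.9455 -0.0003]
 [-0.0013  0.0002 -1.    ]] [0.2657 0.5119 0.5847] [-0.0364 -0.0012  0.0148]
ring_centre 0.57 [279.6, 196.7] [ 0.5936 -0.111   0.056 ]
bar_centre 0.82 [275.0, 210.7] [ 0.596  -0.1158  0.0835]
nose 0.61 [299.7, 218.9] [ 0.6129 -0.0994  0.074 ]
mark 0.6 [288.0, 226.5] [ 0.6381 -0.1169  0.017 ]
turntable 0.81 [280.0, 180.1] [ 0.592  -0.1099  0.    ]
turntable 0.26 [278.8, 208.5] [ 0.6215 -0.1214  0.    ]
```

View pics/w1.png

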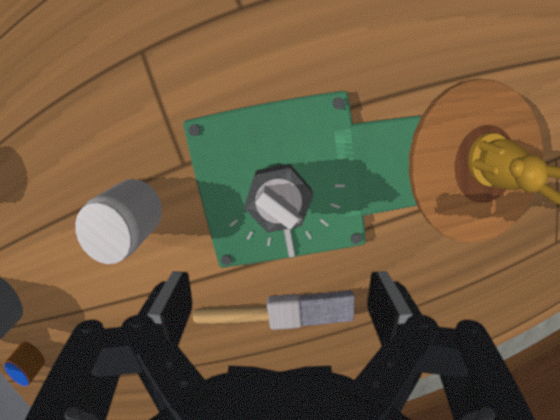

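The wrist view shows the hex ring at about (280,198), with the bar running from upper left to the nose at (298,220) and the long mark at (290,240). Next I'll rectify onto horizontal planes to measure the angles.

```bash
cat >> h.py <<'E'
def rect(im,s,z,c,half,n=400):
    # metric top-down: col -> world x increasing right, row-> world y decreasing down
    p=cams.camera_params('wrist'); M=np.array(p['mount']);R=np.array(s['tcp_rot']);Rc=R@M[:3,:3];o=R@M[:3,3]+np.array(s['position'])
    xs=np.linspace(-half,half,n);X,Y=np.meshgrid(c[0]+xs,c[1]-xs)
    P=np.stack([X,Y,np.full_like(X,z)],-1)-o; q=P@Rc
    r=np.hypot(q[...,0],q[...,1]);th=np.arctan2(r,q[...,2]);k=p['fx']*th/np.maximum(r,1e-9)
    return cv2.remap(im,(q[...,0]*k+p['cx']).astype(np.float32),(q[...,1]*k+p['cy']).astype(np.float32),cv2.INTER_CUBIC)
E
python3 - <<'E'
from h import *
s=state();im=cv2.imread('pics/w1.png');c=(.5945,-.1115)
a=rect(im,s,.067,c,.04);b=rect(im,s,.096,c,.04)
for t in (a,):
    pass
out=np.hstack([a,b]);cv2.imwrite('pics/r1.png',out)
cv2.imwrite('pics/r2.png',rect(im,s,.012,c,.11,500))
E
```

```text
(no output)
```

View pics/r1.png

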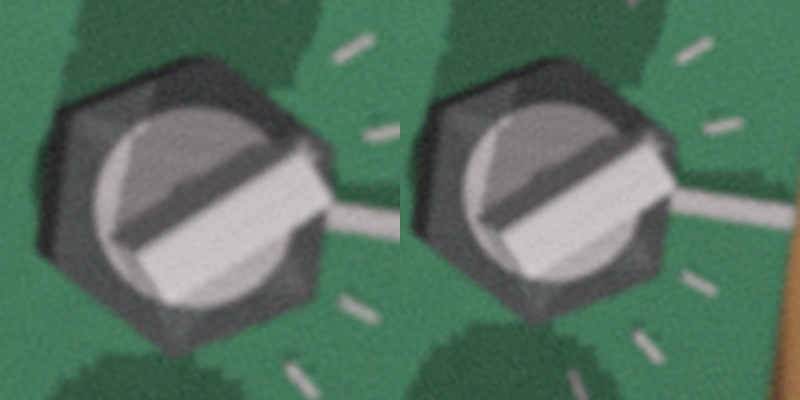

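View pics/r2.png

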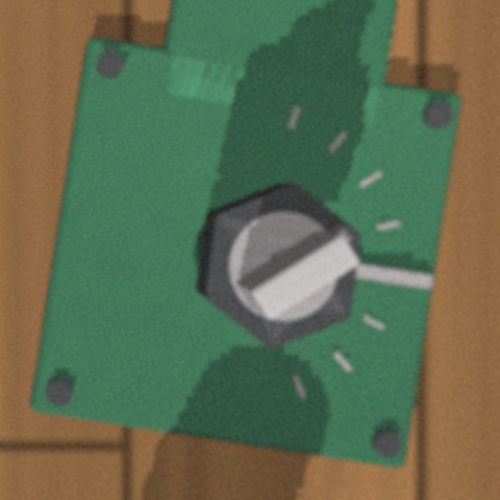

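Run:
```python
from h import *
from scipy.optimize import minimize
s=state();im=cams.get_image('wrist');cv2.imwrite('pics/w2.png',im)
r=models.cut_out('wrist','lock_ring');print([(q['confidence'],q['extent'],q['pixels'].sum()) for q in r])
a=models.cut_out('wrist','adjuster');print([(q['confidence'],q['extent'],q['pixels'].sum()) for q in a])
m=r[0]['pixels'].copy()
if a: m|=a[0]['pixels']
cv2.imwrite('pics/m2.png',cv2.resize(np.hstack([im[150:270,200:360],cv2.cvtColor((m[150:270,200:360]*255).astype(np.uint8),cv2.COLOR_GRAY2BGR)]),None,fx=2.5,fy=2.5))
p=cams.camera_params('wrist');M=np.array(p['mount']);R=np.array(s['tcp_rot']);Rc=R@M[:3,:3];o=R@M[:3,3]+np.array(s['position'])
def wp(P):
    q=(np.array(P)-o)@Rc;rr=np.hypot(q[:,0],q[:,1]);th=np.arctan2(rr,q[:,2])
    return np.stack([q[:,0]/rr*th*p['fx']+p['cx'],q[:,1]/rr*th*p['fy']+p['cy']],1)
def rend(v,F=8):
    x,y,t=v;pts=[]
    for k in range(6):
        a=t+np.pi/6+k*np.pi/3
        for z in(.045,.067):pts.append([x+.0312*np.cos(a),y+.0312*np.sin(a),z])
    h=cv2.convexHull(wp(pts).astype(np.float32));
    g=np.zeros((120*4,160*4),np.uint8);cv2.fillPoly(g,[np.round(((h-[200,150])*4+1.5)*16).astype(np.int32)],255,shift=4)
    return g
gm=cv2.resize((m[150:270,200:360]*255).astype(np.uint8),None,fx=4,fy=4,interpolation=cv2.INTER_LINEAR)>127
def cost(v):
    g=rend((v[0]/1e3,v[1]/1e3,v[2]/20))>127
    return 1-(g&gm).sum()/(g|gm).sum()
for t0 in (-30,-20,-10,0,10,20):
    best=minimize(cost,[594,-111.5,np.radians(t0)*20],method='Nelder-Mead',options=dict(initial_simplex=np.array([594,-111.5,np.radians(t0)*20])+np.array([[0,0,0],[2,0,0],[0,2,0],[0,0,2.]])))
    print(best.fun,best.x[:2],np.degrees(best.x[2]/20))
```

```text
[(0.62, [242.9, 164.9, 315.2, 229.0], np.int64(2405))]
[(0.95, [257.4, 187.6, 301.3, 228.8], np.int64(980))]
0.04819447889719697 [ 593.78813548 -112.32969626] -9.021959227974978
0.04822735245654752 [ 593.64976937 -112.20478277] -7.963665751600204
0.047578529390909785 [ 593.81916528 -112.11369662] -8.41589086860878
0.04846938775510201 [ 593.87600407 -112.26575133] -8.165851675126184
0.04927310671713059 [ 593.65451611 -112.22319224] -8.41350331059566
0.047484795290529624 [ 593.75888303 -112.3528974 ] 51.455284616879695
```

View pics/m2.png

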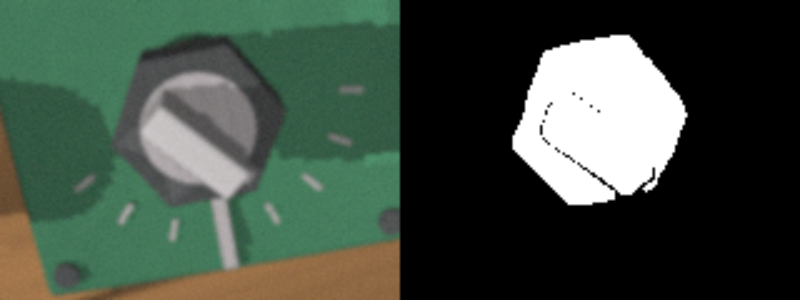

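Request:
{"fn": "step_arm", "kwargs": {
  "steps": [0,-1,20,0,0,6,1,0,-2,50,0,0,12,1,0,-2,80,0,0,18.5,1,0,-2,110,0,0,18.5,1,0,-2,130,0,0,18.5,1,0,-2,145,0,0,18.5,1,0,-2,157,0,0,18.5,1,0,-2,157,0,0,18.5,1,0,-2,157,0,0,18.5,1,0,-2,157,0,0,18.5,1],
  "force": 60
}}

```text
clock: 4.8
position: [0.5943, -0.1134, 0.0353]
tcp_rot: [[-0.793, 0.61, 0.001], [0.61, 0.793, -0.0], [-0.001, 0.0, -1.0]]
wrist_force: [-0.6, 1.3, -0.3]
opening: 0.0854
```

Run:
```python
from h import *
np.set_printoptions(precision=4,suppress=True)
s=state();im=cams.get_image('wrist');cv2.imwrite('pics/w3.png',im)
print(s['clock'],s['joint_positions'],s['position'],s['tcp_rot'],s['wrist_force'],s['moment'])
```

```text
4.8 [-0.3092  0.607  -0.2031  0.7593 -0.      0.3464] [ 0.5943 -0.1134  0.0353] [[-0.7927  0.6097  0.0014]
 [ 0.6097  0.7927 -0.0005]
 [-0.0014  0.0005 -1.    ]] [-0.619   1.284  -0.3214] [-0.0025 -0.0879 -0.0314]
```

View pics/w3.png

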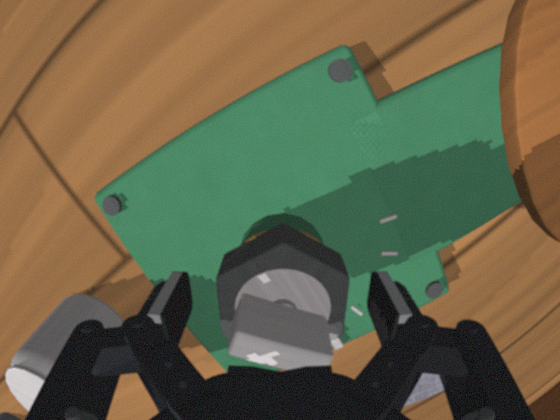

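The fingers straddle the hexagon (corners at (220,270) and (348,275)), with the flats parallel to the pads. I'll close now.

Request:
{"fn": "step_arm", "kwargs": {
  "steps": [0.5,0.3,0,0,0,0,0.6,1,0.5,0,0,0,0,0.3,1,0.5,0,0,0,0,0,1,0.5,0,0,0,0,-1,1,0.5,0,0,0,0,-1,1,0.5,0,0,0,0,-1,1,0.5,0,0,0,0,-1,1,0.5,0,0,0,0,-1,1,0.5,0,0,0,0,-1,1,0.5,0,0,0,0,-1],
  "force": 60
}}

```text
clock: 5.85
position: [0.5939, -0.1114, 0.0352]
tcp_rot: [[-0.793, 0.609, 0.002], [0.609, 0.793, 0.001], [-0.001, 0.002, -1.0]]
wrist_force: [-1.0, 4.2, 6.2]
opening: 0.0532
```

```bash
cat > st.py <<'E'
from h import *
np.set_printoptions(precision=4,suppress=True)
s=state();R=s['tcp_rot']
print(s['clock'],'pos',s['position'],'jawyaw',np.degrees(np.arctan2(R[1,1],R[0,1])),'F',s['wrist_force'],'M',s['moment'],'op',s['opening'],'q6',s['joint_positions'][5],'eff',s['joint_efforts'],'z',R[:,2])
E
python3 st.py
```

```text
5.85 pos [ 0.5939 -0.1114  0.0352] jawyaw 52.45920694897402 F [-1.0069  4.1835  6.1823] M [ 0.9371 -0.126  -0.1271] op 0.053182401037020086 q6 0.3479100496125079 eff [ -2.2319 -64.8021  26.2209  -0.4122  -1.3185  -0.0727] z [ 0.0018  0.0013 -1.    ]
```

Request:
{"fn": "step_arm", "kwargs": {
  "steps": [0,0,0,0,0,-2,-1,0,0,0,0,0,-4,-1,0,0,0,0,0,-6,-1,0,0,0,0,0,-8,-1,0,0,0,0,0,-10,-1,0,0,0,0,0,-12,-1,0,0,0,0,0,-14,-1,0,0,0,0,0,-15,-1,0,0,0,0,0,-15,-1,0,0,0,0,0,-15,-1],
  "force": 60
}}

```text
clock: 6.85
position: [0.5939, -0.1114, 0.0351]
tcp_rot: [[-0.924, 0.383, 0.002], [0.383, 0.924, 0.001], [-0.001, 0.002, -1.0]]
wrist_force: [0.5, 3.2, 5.2]
opening: 0.0534
```

```bash
python3 st.py
```

```text
6.85 pos [ 0.5939 -0.1114  0.0351] jawyaw 67.46596780026061 F [0.4617 3.1972 5.1595] M [ 0.9506 -0.1183 -0.0421] op 0.05335881720883074 q6 0.08600520282495915 eff [ -2.2409 -65.0793  26.2385  -0.3597  -1.3345  -0.0386] z [ 0.0018  0.0013 -1.    ]
```

Request:
{"fn": "step_arm", "kwargs": {
  "steps": [0,0,0,0,0,-3,-1,0,0,0,0,0,-6,-1,0,0,0,0,0,-9,-1,0,0,0,0,0,-12,-1,0,0,0,0,0,-15,-1,0,0,0,0,0,-18,-1,0,0,0,0,0,-21,-1,0,0,0,0,0,-24,-1,0,0,0,0,0,-25,-1,0,0,0,0,0,-25,-1]
}}

```text
clock: 7.85
position: [0.5939, -0.1113, 0.0351]
tcp_rot: [[-0.999, -0.043, 0.002], [-0.043, 0.999, 0.001], [-0.002, 0.001, -1.0]]
wrist_force: [0.6, 4.4, 6.1]
opening: 0.0532
```

```bash
python3 st.py
```

```text
7.85 pos [ 0.5939 -0.1113  0.0351] jawyaw 92.48803982904641 F [0.6401 4.4485 6.1396] M [ 1.133  -0.0735 -0.0072] op 0.05322309125468395 q6 -0.35065879037787173 eff [ -2.5795 -65.0445  26.1003  -0.3554  -1.5315  -0.2444] z [ 0.0017  0.0013 -1.    ]
```

Request:
{"fn": "step_arm", "kwargs": {
  "steps": [0,0,0,0,0,-3,-1,0,0,0,0,0,-6,-1,0,0,0,0,0,-9,-1,0,0,0,0,0,-12,-1,0,0,0,0,0,-15,-1,0,0,0,0,0,-18,-1,0,0,0,0,0,-21,-1,0,0,0,0,0,-24,-1,0,0,0,0,0,-25,-1,0,0,0,0,0,-25,-1]
}}

```text
clock: 8.85
position: [0.5938, -0.1113, 0.0351]
tcp_rot: [[-0.887, -0.462, 0.002], [-0.462, 0.887, 0.001], [-0.002, 0.0, -1.0]]
wrist_force: [1.5, 4.1, 6.0]
opening: 0.0534
```

```bash
python3 st.py
```

```text
8.85 pos [ 0.5938 -0.1113  0.0351] jawyaw 117.4852616135309 F [1.4914 4.1489 6.0355] M [ 1.1348  0.0105 -0.015 ] op 0.053420264603128355 q6 -0.7869561542689377 eff [ -2.6146 -65.0699  26.0789  -0.4327  -1.5279  -0.2419] z [ 0.0016  0.0013 -1.    ]
```

The torque fell to about 0.01 N m after 65° (1.13 rad), so the ring is free. I'll open, lift and align to the bar.

Request:
{"fn": "step_arm", "kwargs": {
  "steps": [0,0,0,0,0,0,1,0,0,0,0,0,0,1,0,0,0,0,0,0,1,0,0,0,0,0,0,1,0,0,-10,0,0,-2,1,0,0,-25,0,0,-5.3,1,0,0,-38,0,0,-5.3,1,0,0,-38,0,0,-5.3,1,0,0,-38,0,0,-5.3,1,0,0,-38,0,0,-5.3,1]
}}

```text
clock: 9.85
position: [0.5927, -0.112, 0.0717]
tcp_rot: [[-0.842, -0.54, -0.001], [-0.54, 0.842, 0.0], [0.001, 0.001, -1.0]]
wrist_force: [0.5, 0.7, -0.0]
opening: 0.0854
```

Run:
```python
exec(open('st.py').read())
im=cams.get_image('wrist');cv2.imwrite('pics/w4.png',im)
for n,z in [('bar_centre',.0835),('nose',.074),('mark',.017)]:
    for q in models.place_of('wrist',n)[:2]: print(n,q['confidence'],q['point'],wonz(q['point'],z,s))
```

```text
9.85 pos [ 0.5927 -0.112   0.0717] jawyaw 122.68493015660884 F [ 0.5077  0.7165 -0.0306] M [ 0.0246 -0.0068 -0.0119] op 0.08538498451490034 q6 -0.8784050893892434 eff [ -0.005  -67.9302  29.3175  -0.0184  -0.0013   0.0168] z [-0.0009  0.0002 -1.    ]
bar_centre 0.57 [278.1, 287.4] [ 0.5929 -0.1137  0.0835]
nose 0.72 [278.9, 318.9] [ 0.6149 -0.0992  0.074 ]
nose 0.33 [106.1, 74.5] [ 0.5503 -0.2355  0.074 ]
mark 0.83 [236.9, 278.2] [ 0.6379 -0.1197  0.017 ]
```

View pics/w4.png

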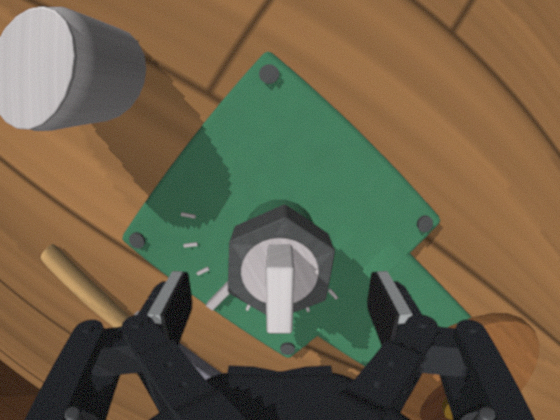

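The bar is aligned with the gap between the pads (edges at columns 267 and 291, vertical). I'll raise 5 mm, to stay off the disc, and close.

Request:
{"fn": "step_arm", "kwargs": {
  "steps": [0,0,-5,0,0,0,0.3,0,0,-5,0,0,0,-0.3,0,0,-5,0,0,0,-1,0,0,-5,0,0,0,-1,0,0,-5,0,0,0,-1,0,0,-5,0,0,0,-1,0,0,-5,0,0,0,-1,0,0,-5,0,0,0,-1,0,0,-5,0,0,0,-1,0,0,-5,0,0,0,-1],
  "force": 35
}}

```text
clock: 11.05
position: [0.593, -0.112, 0.0774]
tcp_rot: [[-0.841, -0.541, -0.0], [-0.541, 0.841, 0.0], [0.0, 0.0, -1.0]]
wrist_force: [-1.7, 1.6, 4.7]
opening: 0.0112
```

```bash
python3 st.py
```

```text
11.05 pos [ 0.593  -0.112   0.0774] jawyaw 122.73758729022393 F [-1.7141  1.6353  4.6907] M [ 0.4037  0.4829 -0.0059] op 0.011243191823556636 q6 -0.8791866009090475 eff [ -0.9713 -65.245   29.5428  -1.1455  -0.4056   0.005 ] z [-0.0002  0.0002 -1.    ]
```

Request:
{"fn": "step_arm", "kwargs": {
  "steps": [0,0,0,0,0,5,-1,0,0,0,0,0,10,-1,0,0,0,0,0,15,-1,0,0,0,0,0,20,-1,0,0,0,0,0,25,-1,0,0,0,0,0,30,-1,0,0,0,0,0,35,-1,0,0,0,0,0,39,-1,0,0,0,0,0,42,-1,0,0,0,0,0,42,-1]
}}

```text
clock: 12.05
position: [0.5928, -0.1113, 0.0773]
tcp_rot: [[-0.987, 0.162, -0.0], [0.162, 0.987, 0.001], [0.001, 0.001, -1.0]]
wrist_force: [-2.6, 4.9, 5.2]
opening: 0.0111
```

```bash
python3 st.py
```

```text
12.05 pos [ 0.5928 -0.1113  0.0773] jawyaw 80.65095524777458 F [-2.5513  4.9045  5.1872] M [ 0.9605  0.57   -0.0988] op 0.011144677649317964 q6 -0.14428443429816856 eff [ -2.525  -64.8051  29.94    -1.6587  -1.194    0.588 ] z [-0.0004  0.0014 -1.    ]
```

Request:
{"fn": "step_arm", "kwargs": {
  "steps": [0,0,0,0,0,0,1,0,0,0,0,0,0,1,0,0,0,0,0,0,1,0,0,0,0,0,0,1,0,0,-20,0,0,0,1,0,0,-45,0,0,0,1,0,0,-70,0,0,0,1,0,0,-85,0,0,0,1,0,0,-85,0,0,0,1,0,0,-85,0,0,0,1]
}}

```text
clock: 13.05
position: [0.593, -0.1122, 0.1618]
tcp_rot: [[-0.987, 0.161, -0.0], [0.161, 0.987, -0.0], [0.0, -0.0, -1.0]]
wrist_force: [-0.5, -1.0, -0.5]
opening: 0.0853
```

Run:
```python
exec(open('st.py').read())
im=cams.get_image('wrist');cv2.imwrite('pics/w5.png',im)
for n,z in [('ring_centre',.056),('bar_centre',.0835),('nose',.074),('mark',.017)]:
    for q in models.place_of('wrist',n)[:2]: print(n,q['confidence'],q['point'],wonz(q['point'],z,s))
c=(.5938,-.1117)
cv2.imwrite('pics/r5.png',np.hstack([rect(im,s,.096,c,.04),rect(im,s,.017,c,.1)]))
```

```text
13.05 pos [ 0.593  -0.1122  0.1618] jawyaw 80.7287558468574 F [-0.4687 -0.9585 -0.5367] M [-0.0377  0.0305  0.031 ] op 0.08525161045440298 q6 -0.14614336531235825 eff [  0.0233 -67.2477  33.3713   0.0789  -0.001   -0.0005] z [-0.0001 -0.     -1.    ]
ring_centre 0.81 [283.0, 212.2] [ 0.5964 -0.1108  0.056 ]
bar_centre 0.6 [280.1, 189.4] [ 0.5699 -0.1089  0.0835]
bar_centre 0.59 [281.8, 222.5] [ 0.5947 -0.1117  0.0835]
nose 0.61 [282.4, 243.8] [ 0.6159 -0.1146  0.074 ]
mark 0.66 [280.3, 238.3] [ 0.6356 -0.1193  0.017 ]
```

View pics/r5.png

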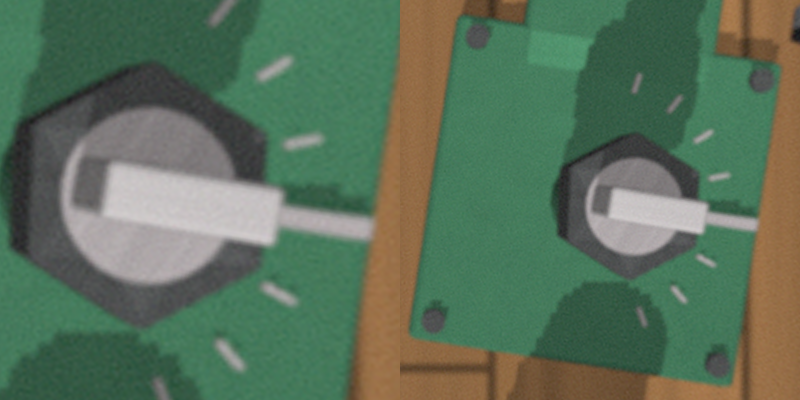

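The bar now points at about -9.3° and the plate's x axis at about -8.7°, so the nose is on the mark within 1°. Next I'll rotate to the ring's present flats and descend.

Request:
{"fn": "step_arm", "kwargs": {
  "steps": [-0.8,0.9,0,0,0,-7,1,-0.8,0.9,10,0,0,-14,1,-0.8,0.9,20,0,0,-21,1,-0.8,0.9,40,0,0,-28,1,-0.8,0.9,70,0,0,-35,1,-0.8,0.9,95,0,0,-36.8,1,-0.8,0.9,115,0,0,-36.8,1,-0.8,0.9,127,0,0,-36.8,1,-0.8,0.9,127,0,0,-36.8,1,-0.8,0.9,127,0,0,-36.8,1]
}}

```text
clock: 14.3
position: [0.5943, -0.1114, 0.0357]
tcp_rot: [[-0.887, -0.462, 0.0], [-0.462, 0.887, -0.0], [-0.0, -0.0, -1.0]]
wrist_force: [0.3, -0.4, 0.1]
opening: 0.0853
```

Run:
```python
exec(open('st.py').read())
im=cams.get_image('wrist');cv2.imwrite('pics/w6.png',im)
```

```text
14.3 pos [ 0.5943 -0.1114  0.0357] jawyaw 117.52810577850593 F [ 0.2736 -0.4208  0.0765] M [0.0803 0.0137 0.023 ] op 0.08529079683913932 q6 -0.7866571622945117 eff [ -0.0085 -66.6302  26.495   -0.0174  -0.0014   0.0014] z [ 0.0003 -0.0001 -1.    ]
```

View pics/w6.png

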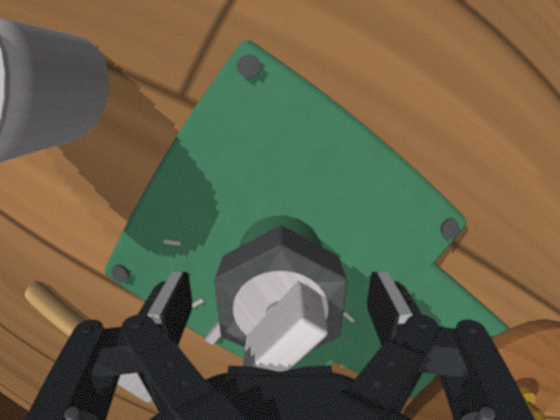

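The pads are parallel to the ring's flats (corners at (217,285) and (345,285)). I'll grip and start tightening.

Request:
{"fn": "step_arm", "kwargs": {
  "steps": [0,0,0,0,0,0,0.5,0,0,0,0,0,0,0,0,0,0,0,0,0,-1,0,0,0,0,0,0,-1,0,0,0,0,0,0,-1,0,0,0,0,0,0,-1,0,0,0,0,0,0,-1,0,0,0,0,0,2,-1,0,0,0,0,0,4,-1,0,0,0,0,0,4,-1],
  "force": 60
}}

```text
clock: 15.35
position: [0.5944, -0.1111, 0.0364]
tcp_rot: [[-0.917, -0.398, 0.001], [-0.398, 0.917, 0.0], [-0.001, -0.0, -1.0]]
wrist_force: [-2.1, 1.5, 8.3]
opening: 0.0533
```

```bash
python3 st.py
```

```text
15.35 pos [ 0.5944 -0.1111  0.0364] jawyaw 113.46900881879668 F [-2.0669  1.5215  8.2911] M [ 0.5454  0.473  -0.115 ] op 0.053250633192232694 q6 -0.7156040515885197 eff [ -0.8211 -64.412   26.9074  -1.1728  -0.4646   0.3508] z [ 0.0011  0.0003 -1.    ]
```

Request:
{"fn": "step_arm", "kwargs": {
  "steps": [0,0,0,0,0,2,-1,0,0,0,0,0,4,-1,0,0,0,0,0,6,-1,0,0,0,0,0,8,-1,0,0,0,0,0,10,-1,0,0,0,0,0,11,-1,0,0,0,0,0,12,-1,0,0,0,0,0,13,-1,0,0,0,0,0,14,-1,0,0,0,0,0,14,-1]
}}

```text
clock: 16.35
position: [0.5944, -0.1113, 0.0364]
tcp_rot: [[-0.986, -0.165, 0.001], [-0.165, 0.986, 0.0], [-0.001, -0.0, -1.0]]
wrist_force: [-1.9, 1.3, 7.4]
opening: 0.0529
```

```bash
python3 st.py
```

```text
16.35 pos [ 0.5944 -0.1113  0.0364] jawyaw 99.49806247218878 F [-1.9495  1.2802  7.3595] M [ 0.4232  0.3913 -0.0933] op 0.052870815890750274 q6 -0.47189859898601394 eff [ -0.4749 -64.5091  26.8079  -1.0385  -0.3112   0.128 ] z [ 0.0012  0.     -1.    ]
```

Request:
{"fn": "step_arm", "kwargs": {
  "steps": [0,0,0,0,0,1,-1,0,0,0,0,0,2,-1,0,0,0,0,0,3,-1,0,0,0,0,0,4,-1,0,0,0,0,0,5,-1,0,0,0,0,0,6,-1,0,0,0,0,0,7,-1,0,0,0,0,0,8,-1,0,0,0,0,0,8,-1,0,0,0,0,0,8,-1]
}}

```text
clock: 17.35
position: [0.5944, -0.1114, 0.0364]
tcp_rot: [[-1.0, -0.027, 0.001], [-0.027, 1.0, -0.0], [-0.001, -0.0, -1.0]]
wrist_force: [-1.6, 0.8, 7.3]
opening: 0.053
```

```bash
python3 st.py
```

```text
17.35 pos [ 0.5944 -0.1114  0.0364] jawyaw 91.52862824512331 F [-1.6205  0.7551  7.3331] M [ 0.2974  0.4246 -0.1002] op 0.05301521641325425 q6 -0.3328136549596173 eff [ -0.2759 -64.546   26.7716  -0.9846  -0.2114  -0.0649] z [ 0.0011 -0.0001 -1.    ]
```

Request:
{"fn": "step_arm", "kwargs": {
  "steps": [0,0,0,0,0,0.5,-1,0,0,0,0,0,1,-1,0,0,0,0,0,1,-1,0,0,0,0,0,1,-1,0,0,0,0,0,1,-1,0,0,0,0,0,1,-1,0,0,0,0,0,1,-1,0,0,0,0,0,1,-1,0,0,0,0,0,1,-1,0,0,0,0,0,1,-1]
}}

```text
clock: 18.35
position: [0.5944, -0.1114, 0.0364]
tcp_rot: [[-1.0, -0.009, 0.001], [-0.009, 1.0, -0.0], [-0.001, -0.0, -1.0]]
wrist_force: [-2.7, 0.6, 6.9]
opening: 0.0531
```

```bash
python3 st.py
```

```text
18.35 pos [ 0.5944 -0.1114  0.0364] jawyaw 90.52820237004508 F [-2.681   0.6181  6.9082] M [ 0.2761  0.3558 -0.0865] op 0.05314152166267388 q6 -0.3153564751999807 eff [ -0.2544 -64.5494  26.7681  -0.9788  -0.1984  -0.0849] z [ 0.0011 -0.0001 -1.    ]
```

Request:
{"fn": "step_arm", "kwargs": {
  "steps": [0,0,0,0,0,0.6,-1,0,0,0,0,0,1.2,-1,0,0,0,0,0,1.8,-1,0,0,0,0,0,2.4,-1,0,0,0,0,0,3,-1,0,0,0,0,0,3.6,-1,0,0,0,0,0,4.2,-1,0,0,0,0,0,4.8,-1,0,0,0,0,0,5.4,-1,0,0,0,0,0,6,-1]
}}

```text
clock: 19.35
position: [0.5945, -0.1114, 0.0364]
tcp_rot: [[-0.995, 0.096, 0.001], [0.096, 0.995, -0.0], [-0.001, -0.0, -1.0]]
wrist_force: [-2.1, 0.8, 8.1]
opening: 0.0529
```

```bash
python3 st.py
```

```text
19.35 pos [ 0.5945 -0.1114  0.0364] jawyaw 84.51746331559633 F [-2.112   0.7725  8.134 ] M [0.2109 0.4385 0.1421] op 0.05289120892796059 q6 -0.21046276749881657 eff [ -0.1729 -64.4643  26.7331  -0.9803  -0.0772  -0.0692] z [ 0.0012 -0.0002 -1.    ]
```

Request:
{"fn": "step_arm", "kwargs": {
  "steps": [0,0,0,0,0,0.6,-1,0,0,0,0,0,1.2,-1,0,0,0,0,0,1.8,-1,0,0,0,0,0,2.4,-1,0,0,0,0,0,3,-1,0,0,0,0,0,3.6,-1,0,0,0,0,0,4.2,-1,0,0,0,0,0,4.8,-1,0,0,0,0,0,5.4,-1,0,0,0,0,0,6,-1]
}}

```text
clock: 20.35
position: [0.5945, -0.1115, 0.0364]
tcp_rot: [[-0.98, 0.199, 0.001], [0.199, 0.98, -0.0], [-0.001, -0.0, -1.0]]
wrist_force: [-3.0, 1.5, 7.2]
opening: 0.0532
```

```bash
python3 st.py
```

```text
20.35 pos [ 0.5945 -0.1115  0.0364] jawyaw 78.52152329972748 F [-2.9787  1.4666  7.2465] M [0.1653 0.4636 0.2139] op 0.053233509031888046 q6 -0.10585419199854657 eff [ -0.0668 -64.3666  26.7125  -0.9952   0.025    0.0253] z [ 0.0012 -0.0004 -1.    ]
```

Torque is now climbing at 0.7 N m/rad, so the plate has seated. I'll continue slowly.

Request:
{"fn": "step_arm", "kwargs": {
  "steps": [0,0,0,0,0,0.6,-1,0,0,0,0,0,1.2,-1,0,0,0,0,0,1.8,-1,0,0,0,0,0,2.4,-1,0,0,0,0,0,3,-1,0,0,0,0,0,3.6,-1,0,0,0,0,0,4.2,-1,0,0,0,0,0,4.8,-1,0,0,0,0,0,5.4,-1,0,0,0,0,0,6,-1]
}}

```text
clock: 21.35
position: [0.5945, -0.1116, 0.0365]
tcp_rot: [[-0.954, 0.3, 0.001], [0.3, 0.954, -0.001], [-0.001, -0.0, -1.0]]
wrist_force: [-3.2, 0.1, 7.8]
opening: 0.053
```

```bash
python3 st.py
```

```text
21.35 pos [ 0.5945 -0.1116  0.0365] jawyaw 72.52689490136635 F [-3.2063  0.1047  7.8084] M [0.1066 0.457  0.2931] op 0.05303783800190804 q6 -0.0012785011468133805 eff [  0.0431 -64.2634  26.7006  -1.0207   0.1307   0.1197] z [ 0.0012 -0.0005 -1.    ]
```

Request:
{"fn": "step_arm", "kwargs": {
  "steps": [0,0,0,0,0,0.5,-1,0,0,0,0,0,1,-1,0,0,0,0,0,1,-1,0,0,0,0,0,1,-1,0,0,0,0,0,1,-1,0,0,0,0,0,1,-1,0,0,0,0,0,1,-1,0,0,0,0,0,1,-1,0,0,0,0,0,1,-1,0,0,0,0,0,1,-1]
}}

```text
clock: 22.35
position: [0.5944, -0.1116, 0.0365]
tcp_rot: [[-0.949, 0.317, 0.001], [0.317, 0.949, -0.001], [-0.001, -0.0, -1.0]]
wrist_force: [-2.5, -0.3, 7.0]
opening: 0.0532
```

```bash
python3 st.py
```

```text
22.35 pos [ 0.5944 -0.1116  0.0365] jawyaw 71.54466525505545 F [-2.5177 -0.3291  6.9684] M [0.1268 0.419  0.1683] op 0.053153173497060634 q6 0.0158407074552405 eff [  0.1077 -64.2546  26.7027  -1.0243   0.1205   0.1946] z [ 0.0011 -0.0005 -1.    ]
```

Request:
{"fn": "step_arm", "kwargs": {
  "steps": [0,0,0,0,0,0.3,-1,0,0,0,0,0,0.6,-1,0,0,0,0,0,0.9,-1,0,0,0,0,0,1.1,-1,0,0,0,0,0,1.1,-1,0,0,0,0,0,1.1,-1,0,0,0,0,0,1.1,-1,0,0,0,0,0,1.1,-1,0,0,0,0,0,1.1,-1,0,0,0,0,0,1.1,-1]
}}

```text
clock: 23.35
position: [0.5944, -0.1116, 0.0365]
tcp_rot: [[-0.942, 0.335, 0.001], [0.335, 0.942, -0.001], [-0.001, -0.0, -1.0]]
wrist_force: [-2.3, 0.2, 7.9]
opening: 0.0529
```

```bash
python3 st.py
```

```text
23.35 pos [ 0.5944 -0.1116  0.0365] jawyaw 70.44554391167516 F [-2.2882  0.2043  7.8685] M [0.1261 0.5231 0.273 ] op 0.052858902639981616 q6 0.035039275827737144 eff [  0.1172 -64.2343  26.7016  -1.03     0.143    0.2264] z [ 0.0011 -0.0006 -1.    ]
```

Request:
{"fn": "step_arm", "kwargs": {
  "steps": [0,0,0,0,0,0.3,-1,0,0,0,0,0,0.6,-1,0,0,0,0,0,0.9,-1,0,0,0,0,0,1.1,-1,0,0,0,0,0,1.1,-1,0,0,0,0,0,1.1,-1,0,0,0,0,0,1.1,-1,0,0,0,0,0,1.1,-1,0,0,0,0,0,1.1,-1,0,0,0,0,0,1.1,-1]
}}

```text
clock: 24.35
position: [0.5944, -0.1116, 0.0365]
tcp_rot: [[-0.936, 0.353, 0.001], [0.353, 0.936, -0.001], [-0.001, -0.0, -1.0]]
wrist_force: [-2.0, -0.7, 8.0]
opening: 0.0529
```

```bash
python3 st.py
```

```text
24.35 pos [ 0.5944 -0.1116  0.0365] jawyaw 69.34671099579265 F [-1.9803 -0.667   7.9532] M [0.0805 0.4924 0.2617] op 0.052918805615896805 q6 0.05423725642074128 eff [  0.1333 -64.2139  26.7012  -1.0364   0.1634   0.2473] z [ 0.0011 -0.0006 -1.    ]
```

Request:
{"fn": "step_arm", "kwargs": {
  "steps": [0,0,0,0,0,0.3,-1,0,0,0,0,0,0.6,-1,0,0,0,0,0,0.9,-1,0,0,0,0,0,1.2,-1,0,0,0,0,0,1.5,-1,0,0,0,0,0,1.8,-1,0,0,0,0,0,2.1,-1,0,0,0,0,0,2.4,-1,0,0,0,0,0,2.7,-1,0,0,0,0,0,3,-1]
}}

```text
clock: 25.35
position: [0.5944, -0.1116, 0.0365]
tcp_rot: [[-0.916, 0.401, 0.001], [0.401, 0.916, -0.001], [-0.001, -0.0, -1.0]]
wrist_force: [-2.6, -0.9, 7.2]
opening: 0.0534
```

```bash
python3 st.py
```

```text
25.35 pos [ 0.5944 -0.1116  0.0365] jawyaw 66.34843915020492 F [-2.5636 -0.8906  7.2404] M [0.0354 0.4984 0.3866] op 0.05338147001951523 q6 0.10656320380172904 eff [  0.1381 -64.1517  26.6976  -1.0553   0.238    0.3084] z [ 0.0011 -0.0007 -1.    ]
```

Request:
{"fn": "step_arm", "kwargs": {
  "steps": [0,0,0,0,0,0.3,-1,0,0,0,0,0,0.6,-1,0,0,0,0,0,0.9,-1,0,0,0,0,0,1.2,-1,0,0,0,0,0,1.5,-1,0,0,0,0,0,1.8,-1,0,0,0,0,0,2.1,-1,0,0,0,0,0,2.4,-1,0,0,0,0,0,2.7,-1,0,0,0,0,0,3,-1]
}}

```text
clock: 26.35
position: [0.5944, -0.1116, 0.0365]
tcp_rot: [[-0.894, 0.449, 0.001], [0.449, 0.894, -0.001], [-0.001, -0.0, -1.0]]
wrist_force: [-2.8, -0.5, 6.9]
opening: 0.0528
```

```bash
python3 st.py
```

```text
26.35 pos [ 0.5944 -0.1116  0.0365] jawyaw 63.35093828251983 F [-2.8398 -0.4663  6.8514] M [0.0269 0.5611 0.4455] op 0.05283717313055261 q6 0.1588716611608208 eff [  0.2022 -64.094   26.6992  -1.0774   0.2894   0.348 ] z [ 0.001  -0.0007 -1.    ]
```

Request:
{"fn": "step_arm", "kwargs": {
  "steps": [0,0,0,0,0,0.3,-1,0,0,0,0,0,0.6,-1,0,0,0,0,0,0.9,-1,0,0,0,0,0,1.1,-1,0,0,0,0,0,1.1,-1,0,0,0,0,0,1.1,-1,0,0,0,0,0,1.1,-1,0,0,0,0,0,1.1,-1,0,0,0,0,0,1.1,-1,0,0,0,0,0,1.1,-1]
}}

```text
clock: 27.35
position: [0.5944, -0.1116, 0.0365]
tcp_rot: [[-0.885, 0.466, 0.001], [0.466, 0.885, -0.001], [-0.001, -0.0, -1.0]]
wrist_force: [-3.2, -0.2, 7.5]
opening: 0.053
```

```bash
python3 st.py
```

```text
27.35 pos [ 0.5944 -0.1116  0.0365] jawyaw 62.254797509059756 F [-3.1962 -0.1624  7.4803] M [0.0144 0.5541 0.3449] op 0.05296395035793263 q6 0.17797296935304927 eff [  0.2601 -64.0753  26.7032  -1.0859   0.2876   0.3501] z [ 0.0011 -0.0007 -1.    ]
```

Request:
{"fn": "step_arm", "kwargs": {
  "steps": [0,0,0,0,0,0.3,-1,0,0,0,0,0,0.6,-1,0,0,0,0,0,0.9,-1,0,0,0,0,0,1.1,-1,0,0,0,0,0,1.1,-1,0,0,0,0,0,1.1,-1,0,0,0,0,0,1.1,-1,0,0,0,0,0,1.1,-1,0,0,0,0,0,1.1,-1,0,0,0,0,0,1.1,-1]
}}

```text
clock: 28.35
position: [0.5944, -0.1117, 0.0365]
tcp_rot: [[-0.876, 0.482, 0.001], [0.482, 0.876, -0.001], [-0.001, -0.0, -1.0]]
wrist_force: [-2.9, -0.4, 7.9]
opening: 0.053
```

```bash
python3 st.py
```

```text
28.35 pos [ 0.5944 -0.1117  0.0365] jawyaw 61.152352000786806 F [-2.9331 -0.3744  7.8923] M [-0.0487  0.5389  0.3334] op 0.05300473180104346 q6 0.19719325845612562 eff [  0.2854 -64.0531  26.7043  -1.095    0.3047   0.3523] z [ 0.0011 -0.0008 -1.    ]
```

Request:
{"fn": "step_arm", "kwargs": {
  "steps": [0,0,0,0,0,0.3,-1,0,0,0,0,0,0.6,-1,0,0,0,0,0,0.9,-1,0,0,0,0,0,1.1,-1,0,0,0,0,0,1.1,-1,0,0,0,0,0,1.1,-1,0,0,0,0,0,1.1,-1,0,0,0,0,0,1.1,-1,0,0,0,0,0,1.1,-1,0,0,0,0,0,1.1,-1]
}}

```text
clock: 29.35
position: [0.5944, -0.1117, 0.0365]
tcp_rot: [[-0.867, 0.499, 0.001], [0.499, 0.867, -0.001], [-0.001, -0.0, -1.0]]
wrist_force: [-2.4, -0.9, 8.1]
opening: 0.0529
```

```bash
python3 st.py
```

```text
29.35 pos [ 0.5944 -0.1117  0.0365] jawyaw 60.05531681211019 F [-2.4038 -0.9118  8.0617] M [-0.0291  0.5384  0.4557] op 0.05286364854771054 q6 0.2163093738944861 eff [  0.2917 -64.0308  26.7053  -1.1037   0.3284   0.3905] z [ 0.0011 -0.0008 -1.    ]
```

Run:
```python
from h import *
r=[]
for i in range(8):
    cams.get_image('top');s=state();r.append((s['moment'][2],s['joint_efforts'][5]))
r=np.array(r);print(r.round(3),r.mean(0),s['clock'])
```

```text
[[0.405 0.39 ]
 [0.382 0.39 ]
 [0.426 0.39 ]
 [0.41  0.39 ]
 [0.357 0.39 ]
 [0.405 0.39 ]
 [0.426 0.39 ]
 [0.379 0.39 ]] [0.39853365 0.39045377] 29.75
```

Request:
{"fn": "step_arm", "kwargs": {
  "steps": [0,0,0,0,0,0.3,-1,0,0,0,0,0,0.6,-1,0,0,0,0,0,0.9,-1,0,0,0,0,0,1.1,-1,0,0,0,0,0,1.1,-1,0,0,0,0,0,1.1,-1,0,0,0,0,0,1.1,-1,0,0,0,0,0,1.1,-1,0,0,0,0,0,1.1,-1,0,0,0,0,0,1.1,-1]
}}

```text
clock: 30.75
position: [0.5944, -0.1117, 0.0365]
tcp_rot: [[-0.857, 0.516, 0.001], [0.516, 0.857, -0.001], [-0.001, -0.0, -1.0]]
wrist_force: [-2.8, -0.7, 8.1]
opening: 0.0532
```

Run:
```python
from h import *
r=[]
for i in range(8):
    cams.get_image('top');s=state();r.append((s['moment'][2],s['joint_efforts'][5]))
r=np.array(r);print(r.mean(0),s['clock'],s['wrist_force'])
```

```text
[0.42869906 0.41851669] 31.15 [-3.2522658  -0.36123454  8.75379837]
```

The rest torque is 0.42 N m and the moving estimate about 0.5, both inside the 0.33 to 0.62 band. I'll release and lift clear.

Request:
{"fn": "step_arm", "kwargs": {
  "steps": [0,0,0,0,0,0,-0.2,0,0,0,0,0,0,1,0,0,0,0,0,0,1,0,0,0,0,0,0,1,0,0,0,0,0,0,1,0,0,-20,0,0,0,1,0,0,-50,0,0,0,1,0,0,-90,0,0,0,1,0,0,-130,0,0,0,1,0,0,-150,0,0,0,1]
}}

```text
clock: 32.15
position: [0.5953, -0.1117, 0.1889]
tcp_rot: [[-0.857, 0.516, 0.004], [0.516, 0.857, -0.001], [-0.004, 0.001, -1.0]]
wrist_force: [0.7, 0.1, 0.3]
opening: 0.085
```

Request:
{"fn": "step_arm", "kwargs": {
  "steps": [0,0,0,0,0,0,1,0,0,0,0,0,0,1,0,0,0,0,0,0,1,0,0,0,0,0,0,1,0,0,0,0,0,0,1,0,0,0,0,0,0,1,0,0,0,0,0,0,1,0,0,0,0,0,0,1,0,0,0,0,0,0,1,0,0,0,0,0,0,1]
}}

```text
clock: 33.15
position: [0.5941, -0.1114, 0.1854]
tcp_rot: [[-0.857, 0.516, 0.0], [0.516, 0.857, -0.0], [-0.0, 0.0, -1.0]]
wrist_force: [-0.2, -0.1, -0.1]
opening: 0.086
```

Run:
```python
exec(open('st.py').read())
im=cams.get_image('wrist');cv2.imwrite('pics/w7.png',im)
for n,z in [('bar_centre',.0835),('nose',.074),('mark',.017)]:
    for q in models.place_of('wrist',n)[:2]: print(n,q['confidence'],q['point'],wonz(q['point'],z,s))
cams.get_image('top')
for n,z in [('figure',.06),('tin',0),('brush',0)]:
    for q in models.place_of('top',n)[:1]: print(n,q['confidence'],q['point'],onz('top',q['point'],z))
c=(.5940,-.1115)
cv2.imwrite('pics/r7.png',np.hstack([rect(im,s,.096,c,.04),rect(im,s,.017,c,.1)]))
```

```text
33.15 pos [ 0.5941 -0.1114  0.1854] jawyaw 58.93070402653009 F [-0.223  -0.1352 -0.08  ] M [-0.0297 -0.037   0.0048] op 0.08603339617254306 q6 0.23601784522551741 eff [ -0.0018 -65.1182  32.8028   0.      -0.0004  -0.    ] z [ 0.0001 -0.     -1.    ]
bar_centre 0.94 [279.4, 210.4] [ 0.5941 -0.1125  0.0835]
nose 0.79 [289.3, 229.0] [ 0.6154 -0.1156  0.074 ]
nose 0.16 [143.8, 235.9] [ 0.5544 -0.2316  0.074 ]
mark 0.69 [296.0, 226.6] [ 0.6373 -0.1186  0.017 ]
figure 0.92 [238.0, 214.8] [0.6212 0.1034 0.06  ]
brush 0.92 [354.0, 167.4] [ 0.7394 -0.1646  0.    ]
```

View pics/r7.png

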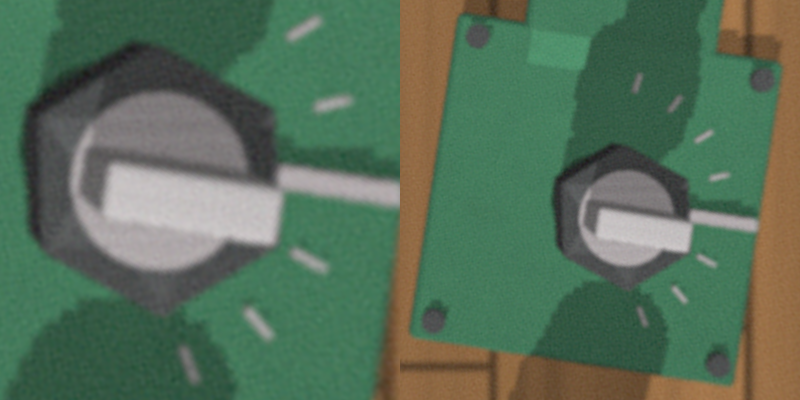

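```bash
python3 -c "
from station import sign_off
print(sign_off())"
```

```text
the job is handed in; nothing more can be done
None
```

The turntable brake is set and the job is handed in, at about 33 s of the 67 s allowed. `sign_off` reports no verdict, so this rests on my own readings.

**What I did**
- **Slackening:** I gripped the lock ring on its flats and turned it about 65° (1.13 rad) anticlockwise. The torque fell to about 0.01 N m.
- **Adjuster:** I gripped the bar and turned it 42° clockwise to the long mark.
- **Retightening:** I gripped the ring again and tightened it in small steps, ending with ones of about 0.02 rad.

**Last checks**
- **Clamp torque:** at rest it averaged 0.43 N m from the wrist and 0.42 N m from joint 6. My estimate from the slow moving readings is about 0.5 N m. The two disagree a little, but both lie within 0.33–0.62 N m. I did not regrip the ring afterwards to confirm.
- **Nose:** after release the bar lies at about -9.3° and the base plate's mark direction at about -8.7°, so the nose is within roughly 1° of the long mark.
- **Figure and brush:** the last top picture puts the figure about 2 mm and the brush about 9 mm from their first readings. I take that as detection noise, since the arm never went near either.
- **Tin:** the network did not find the tin in the last top picture, so its place is not re-measured. It was standing in the wrist picture taken before retightening, and nothing touched it.
- **Gripper:** open and clear of the scene, with the wrist force close to zero.

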